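# Start up the exhibit examination bench in order

### The job

Start up this examination bench in its fixed order, using only the fingertips: slowly and gently press the fume extractor's green button well in, then the light panel's yellow button, then the scale's blue button; each stays down. Leave the extractor's red button alone, do not lift or shift the machines, do not disturb the boxed exhibit, jar, brush or magnifier, and finish clear of everything.

Things in the scene. Friction and masses are not known exactly. Their poses are not given: they have to be found in the camera images.
- extractor: Bench fume extractor: grey box 60 mm high with a round black intake grille on the rear half of its top, and two buttons at the front of the top: green (60 mm in front of the centre, at y = +30 mm) and red (the same at y = -30 mm). Loose on the bench and 1.4 to 2.9 kg; footprint 170 mm (its x) by 120 mm (its y). Origin: centre of the underside, z up; its front edge with the button faces -x, towards the robot.
- green_button_top (a point): Centre of the top face of the extractor's green button's cap; it moves down with the cap (and its well). Origin on the surface that is pressed. Cap: 24 mm across, 18 mm proud of the housing when out. It slides straight down, 10 mm at most, resists with 3 N rising to 4.5 N, and stays where it is left (no spring back). Press slowly (up to 30 mm/s): a push or jab over 35 N is too hard.
- green_button (a joint): Travel of the green button's cap in its well, in m: 0 = out (as at the start), 0.010 = hard against its end stop; counts as pressed in from 0.007. The cap's well is cushioned: it sinks about 0.5 mm per newton, 6 mm at most, and rises again when released, so a full press takes 12 to 13 mm of finger travel; past 16 mm it is rigid.
- red_button_top (a point): Centre of the top face of the extractor's red button's cap; it moves down with the cap (and its well). Origin on the surface that is pressed. Same kind of button, 60 mm beside the green one. Not to be pressed.
- red_button (a joint): Travel of the red button in m: 0 = out; must stay below 0.003.
- light_panel: Light panel: black slab 40 mm high with a white square diffuser on the rear of its top and one yellow button at the front (60 mm in front of the centre). Loose on the bench and 1.4 to 2.9 kg; footprint 170 mm (its x) by 120 mm (its y). Origin: centre of the underside, z up; its front edge with the button faces -x, towards the robot.
- yellow_button_top (a point): Centre of the top face of the light panel's yellow button's cap; it moves down with the cap (and its well). Origin on the surface that is pressed. Same kind and feel as the green button.
- yellow_button (a joint): Travel of the yellow button's cap in its well, in m: 0 = out (as at the start), 0.010 = hard against its end stop; counts as pressed in from 0.007. The cap's well is cushioned: it sinks about 0.5 mm per newton, 6 mm at most, and rises again when released, so a full press takes 12 to 13 mm of finger travel; past 16 mm it is rigid.
- scale: Bench scale: white housing 45 mm high with a round steel pan (90 mm across, 6 mm high, centre 35 mm behind the housing's centre) and one blue button at the front (60 mm in front of the centre) between a small blank display and a grey square. Loose on the bench and 1.4 to 2.9 kg; footprint 170 mm (its x) by 120 mm (its y). Origin: centre of the underside, z up; its front edge with the button faces -x, towards the robot.
- blue_button_top (a point): Centre of the top face of the scale's blue button's cap; it moves down with the cap (and its well). Origin on the surface that is pressed. Same kind and feel as the green button.
- blue_button (a joint): Travel of the blue button's cap in its well, in m: 0 = out (as at the start), 0.010 = hard against its end stop; counts as pressed in from 0.007. The cap's well is cushioned: it sinks about 0.5 mm per newton, 6 mm at most, and rises again when released, so a full press takes 12 to 13 mm of finger travel; past 16 mm it is rigid.
- exhibit: Boxed exhibit, a brown cardboard carton 55 x 45 x 34 mm with a darker tape band, loose on the scale's pan; its top is 85 mm above the bench. Leave alone. Origin: centre of the underside.
- jar: Small amber jar with a white cap, 48 mm across, 70 mm high, standing between the robot and the machines. Leave alone. Origin: centre of the underside.
- brush: Brush with a dark wooden handle, about 160 mm long, lying between the robot and the machines. Leave alone. Origin: on the bench under its middle, x along it.
- magnifier: Hand magnifier lying flat behind the machines: steel ring 76 mm across, 12 mm thick, black handle 95 mm long towards its -y, lying away from the robot. Leave alone. Origin: under the lens centre.

How it is judged:
On the way, in this order (a step that is already met when the one before it is completed fails the run):
1. the green button is pressed in (at least 7 of its 10 mm) (value of joint green_button above 0.007 m), for 0.1 s.
2. the yellow button is pressed in (at least 7 of its 10 mm) (value of joint yellow_button above 0.007 m), for 0.1 s.
3. the blue button is pressed in (at least 7 of its 10 mm) (value of joint blue_button above 0.007 m), for 0.1 s.
At the end, for the whole second after the job is handed in: The green, yellow and blue buttons are at least 7 mm in, the red one less than 3 mm; the three machines stand level and at rest within 15 mm of where they started, and so do the exhibit, jar, brush and magnifier (value of joint each of green_button, yellow_button, blue_button above 0.007 m and value of joint red_button below 0.003 m and distance of each of extractor, light_panel, scale, exhibit, jar, brush, magnifier from where it was at the start of the episode below 0.015 m and angle between each of extractor, light_panel, scale's own z axis and vertical below 0.1 rad and linear speed of each of extractor, light_panel, scale, exhibit, jar, brush, magnifier below 0.02 m/s); the robot touches nothing.
It fails at once if a button is pressed out of order: yellow before green is in, or blue before yellow is in ((value of joint yellow_button above 0.003 m and value of joint green_button below 0.007 m) or (value of joint blue_button above 0.003 m and value of joint yellow_button below 0.007 m)).
It fails at once if the red button is pressed (3 mm or more) (value of joint red_button above 0.003 m).
It fails at once if a machine is pressed on or pushed with more than 35 N (contact force between any of the fingers, the arm and extractor above 35 N or contact force between any of the fingers, the arm and light_panel above 35 N or contact force between any of the fingers, the arm and scale above 35 N).
It fails at once if a machine is shifted or lifted by more than 15 mm or tipped (distance of any of extractor, light_panel, scale from where it was at the start of the episode above 0.015 m or angle between any of extractor, light_panel, scale's own z axis and vertical above 0.1 rad).
It fails at once if the exhibit, jar, brush or magnifier is moved more than 15 mm or lifted (distance of any of exhibit, jar, brush, magnifier from where it was at the start of the episode above 0.015 m).
It also fails if it takes over 54 s, if anything falls off the work surface, if the arm or the gripper's body presses on something with over 40 N, if the wrist force passes 120 N, or if a joint passes its speed limit or range.

### The arm

A 6-joint arm with a two-finger parallel gripper is mounted at the origin on the work surface. World frame = base frame: x ahead of the robot, y to its left, z up, the work surface at z = 0. Lengths are in m, angles in rad, forces in N, time in s.
With the tool pointing down it reaches from about 0.35 to 0.775 m from the base axis. Payload 7.3 kg.
Tool frame: the origin (TCP) lies midway between the tips of the shut fingers; the grasp point (between the pads) lies 19 mm behind it; z points along the fingers, y is the direction in which the jaws open and shut (so a half turn about z gives the same grasp; the last joint's range is limited). The gripper opens to 92 mm and grips with 3 to 60 N. Pads are 19 mm wide; open, the fingers measure 130 mm over their backs; the gripper's body (75 mm by 190 mm) begins 47 mm behind the grasp point.
Start: joints at [0.991, 0.342, 1.524, -0, 1.275, -0.146], TCP at [0.221, 0.476, 0.227] pointing down, gripper open.
Joint ranges: [-2.53, 2.53], [-0.77, 2.02], [0.04, 2.7], [-1, 4.14], [0.28, 2.66], [-3.11, 3.11]. Speed limits (rad/s): [2.57, 2.57, 3.14, 3.14, 3.14, 3.14].

### API

Orientations are given as a 3x3 rotation matrix whose columns are the frame's x, y, z axes.
In Python, from rig import sense, camera, close_job, outline_of, pinpoint gives the robot as it stands. The module is installed in compiled form; this text tells all that it offers.
- The arm moves only by the tool servo_tool, never from a script. Its argument "steps" is a list of rows, each a list of 3 entries, a list of its own where there are three numbers: the opening, from 0 (shut) to 1 (fully open), then the shift along the tool's x, y, z normalised to -1 to 1, where 1 is 0.02 m, then the turn, a rotation vector about the tool's x, y, z normalised to -1 to 1, where 1 is 5 degrees. In form: [[claw, [tx, ty, tz], [ax, ay, az]], ...]. A call has 1 to 5 rows; each row shifts and turns the commanded pose from where the row before left it, along the tool's axes as they then stand; what a row does not reach is not made up. A row lasts 1/10 s, in which the tool goes at most 50 mm and 8.59 degrees, less where a joint would pass 70% of its speed; a pose out of reach is approached as far as the arm can. A call with a number of a shift or a turn outside -1 to 1 is refused whole. A call with a gripper value outside its range is refused whole. The fingers move at their own pace and stop on an object; the grip force is fixed at half the most. Time passes only in rows, so rows that do not move let the fingers close. It gives the time, the measured TCP pose, the force and the opening at its end, in the units of the state.
- sense(): the state, without advancing time (a new reading comes with each control period).
- camera(name): name is "side" or "top" or "wrist"; returns a dict with "color" (400x640x3 uint8, blue, green, red), "z_map" (400x640 float32, m along the optical axis (not along the pixel's ray), 0 where there is no reading), "vfov" (degrees; the focal length in pixels is half the picture's height over the tangent of half this angle, whatever the lens; pixels are square), "cx", "cy" (the principal point, pixels), "rvec" (rotation vector, rad) and "tvec" (3), from world to camera coordinates, as OpenCV has them. Camera axes: x right, y down, z forward; pixel columns grow to the right and rows downward; lengths in m; the calibration is good to about 2 mm. The wrist camera is an equidistant fisheye: a pixel r from the principal point sees the ray r / f radians off the axis. A picture is of the moment at which its call begins.
- close_job(): hands the job in, once; it reports no verdict.
Trained networks look in the newest picture that a camera, given by its name, has taken for a name from the list of things; names that differ only in an ending like _2 or _b are one class to them, and where a whole thing is asked for, a point or a joint stands for the part that bears it (a point fixed in the world has none). Each returns a list of dicts, best first, with "score" (0 to 1); they miss things now and then, are a little off and sometimes report something else, mostly with a low value. They report only what shows in the picture. A call takes as long as a camera call.
- outline_of(camera, name): "region" (400x640 bool, what is visible of it).
- pinpoint(camera, name): "position" ([x, y, z] in m, in the coordinates of the camera as it stood for that picture, good to about 4 mm: a listed point, or the origin of a listed thing).
The state is a dict: "time_s": time; "joint_positions": joint angles; "joint_velocities": joint speeds; "effort": joint torques, N m; "eef_pos": TCP position; "orientation": TCP orientation; "wrist_force": force on the tool from outside, world axes, zero at the start; "wrist_torque": the same for the moment, N m; "width": opening from 0.0 (shut) to 1.0 (fully open).
Only numpy, scipy, OpenCV 4.12 (cv2) and the standard library are available. Lean on these libraries where they do the work, as an engineer would, in place of code of your own. Each camera call takes 0.05 s, during which the arm holds its last target.

## Working session

There is one attempt and no reset: what is moved stays moved. The work goes in short steps, Python scripts to look and compute and a tool call to move; the robot and the scene stay as the last step left them, time stands still between calls to the robot, and variables do not carry over. Pictures are saved under pics/ and viewed, and the job is handed in when it is done.

Besides the shell and the picture viewer there is one more tool, called as a command line: name --argument value ..., lists and objects as JSON in quotes. servo_tool: Moves the arm, as the interface text tells. Scaled input: -1 to 1 covers 0.02 m each way for a shift and 5 degrees each way for a turn. Its arguments: {"type":"object","properties":{"steps":{"type":"array"}},"required":["steps"]}

```bash
mkdir -p pics
cat > h.py <<'E'
import numpy as np, cv2
from rig import sense, camera, close_job, outline_of, pinpoint
def w(c,p):
    R=cv2.Rodrigues(np.array(c["rvec"],float))[0]; return R.T@(np.array(p)-np.array(c["tvec"]).ravel())
def px(c,u,v):
    f=200/np.tan(np.radians(c["vfov"])/2); z=c["z_map"][v,u]
    return w(c,[(u-c["cx"])/f*z,(v-c["cy"])/f*z,z])
E
python3 - <<'E'
from h import *
s=sense(); print(s["time_s"],s["eef_pos"],np.round(s["orientation"],3).tolist(),s["width"],s["wrist_force"])
for n in ["top","side"]:
    c=camera(n); cv2.imwrite(f"pics/{n}0.png",c["color"])
    for k in ["green_button_top","red_button_top","yellow_button_top","blue_button_top","extractor","light_panel","scale","exhibit","jar","brush","magnifier"]:
        r=pinpoint(n,k); print(n,k,[(round(x["score"],2),np.round(w(c,x["position"]),3).tolist()) for x in r[:2]])
E
```

```text
0.0 [0.22042824 0.47604214 0.2260536 ] [[-0.907, 0.42, -0.001], [0.42, 0.907, -0.001], [0.0, -0.002, -1.0]] 0.9995514126431218 [-0.87047348 -0.08720628 -0.03902057]
top green_button_top [(0.57, [0.565, 0.024, 0.002]), (0.55, [0.504, 0.057, 0.08])]
top red_button_top [(0.45, [0.499, 0.001, 0.079])]
top yellow_button_top [(0.48, [0.516, 0.271, 0.058])]
top blue_button_top [(0.65, [0.496, -0.278, 0.065])]
top extractor [(0.3, [0.384, -0.166, 0.002]), (0.28, [0.504, 0.062, 0.081])]
top light_panel [(0.65, [0.575, 0.284, 0.002]), (0.61, [0.496, -0.277, 0.061])]
top scale [(0.95, [0.553, -0.266, -0.002]), (0.5, [0.5, 0.057, 0.082])]
top exhibit [(0.92, [0.589, -0.26, 0.052])]
top jar [(0.78, [0.374, 0.151, 0.001])]
top brush [(0.96, [0.379, -0.166, 0.002])]
top magnifier [(0.91, [0.735, -0.082, -0.002])]
side green_button_top [(0.57, [0.505, 0.062, 0.08]), (0.57, [0.564, 0.022, 0.005])]
side red_button_top [(0.64, [0.498, 0.001, 0.076])]
side yellow_button_top [(0.44, [0.516, 0.272, 0.061])]
side blue_button_top [(0.44, [0.493, -0.276, 0.061])]
side extractor [(0.62, [0.564, 0.022, 0.005])]
side light_panel [(0.85, [0.575, 0.282, -0.0]), (0.42, [0.589, -0.257, 0.047])]
side scale []
side exhibit [(0.76, [0.593, -0.256, 0.05])]
side jar [(0.58, [0.371, 0.149, 0.0])]
side brush [(0.97, [0.377, -0.166, 0.003])]
side magnifier [(0.96, [0.741, -0.076, -0.001])]
```

View pics/top0.png

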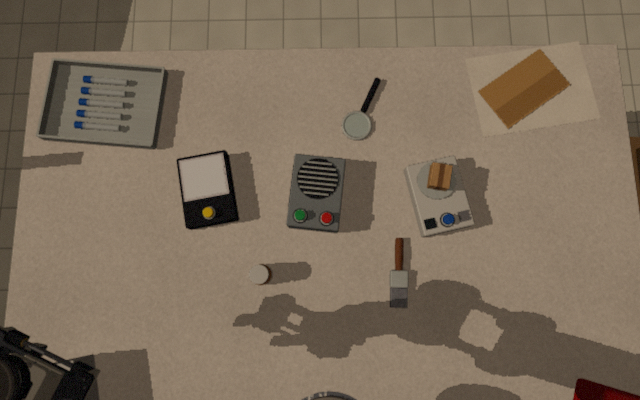

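View pics/side0.png

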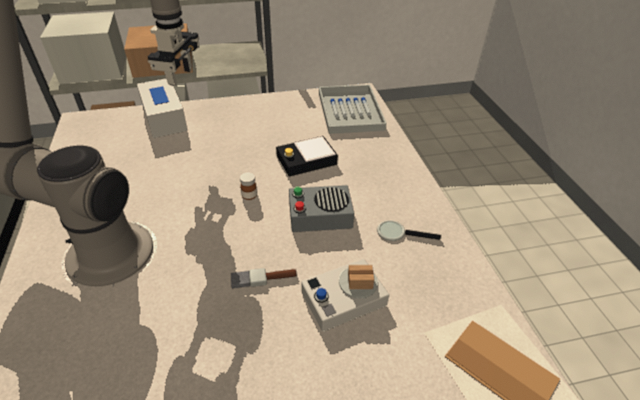

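The top view shows green at about (300,215), red (327,218), yellow (208,212) and blue (448,219). The arm is at the lower left. I'll refine the cap centres using colour and depth.

Run:
```python
from h import *
B={"top":{"g":(300,215),"r":(327,218),"y":(208,212),"b":(448,219)},"side":{"g":(298,192),"r":(299,207),"y":(289,153),"b":(321,295)}}
for n in B:
    c=camera(n); hsv=cv2.cvtColor(c["color"],cv2.COLOR_BGR2HSV); 
    for k,(u0,v0) in B[n].items():
        P=[];z=[]
        H={"g":(45,85),"r":(0,10),"y":(20,35),"b":(100,125)}[k]
        for v in range(v0-12,v0+13):
            for u in range(u0-12,u0+13):
                h,s,vv=hsv[v,u]
                if H[0]<=h<=H[1] and s>120 and vv>50: P.append([u,v,*px(c,u,v)])
        P=np.array(P); top=np.percentile(P[:,4],80); Q=P[P[:,4]>top-.005]
        print(n,k,len(P),len(Q),np.round(np.median(Q,0),3),((Q.max(0)+Q.min(0))/2).round(3), (Q.max(0)-Q.min(0)).round(3)[2:])
c=camera("top")
for uv in [(318,177),(205,168),(425,205),(340,200),(225,210)]: print(uv,px(c,*uv).round(3))
c=camera("side")
for uv in [(158,96),(162,110)]: print(uv,px(c,*uv).round(3))
```

```text
top g 77 73 [3.00e+02 2.15e+02 5.04e-01 5.70e-02 7.80e-02] [2.995e+02 2.145e+02 4.370e-01 3.400e-02 5.980e-01] [0.156 0.067 1.046]
top r 94 82 [ 3.26e+02  2.18e+02  4.96e-01 -1.00e-03  7.90e-02] [ 3.265e+02  2.175e+02  4.970e-01 -2.000e-03  7.900e-02] [0.021 0.02  0.007]
top y 100 76 [2.075e+02 2.120e+02 5.160e-01 2.680e-01 5.700e-02] [2.075e+02 2.125e+02 4.420e-01 1.400e-01 5.880e-01] [0.166 0.279 1.066]
top b 87 78 [ 4.49e+02  2.19e+02  4.92e-01 -2.78e-01  6.30e-02] [ 4.485e+02  2.185e+02  4.930e-01 -2.780e-01  6.300e-02] [0.021 0.021 0.008]
side g 43 31 [2.98e+02 1.90e+02 5.05e-01 5.30e-02 7.90e-02] [297.5   190.      0.428  -0.396   0.479] [0.174 0.92  0.806]
side r 70 47 [ 2.99e+02  2.04e+02  4.99e-01 -3.00e-03  7.90e-02] [299.5   204.      0.425  -0.423   0.479] [0.168 0.866 0.806]
side y 55 31 [2.89e+02 1.50e+02 5.19e-01 2.68e-01 5.90e-02] [2.89e+02 1.50e+02 5.19e-01 2.68e-01 5.90e-02] [0.02  0.02  0.007]
side b 77 54 [ 3.21e+02  2.92e+02  4.94e-01 -2.81e-01  6.40e-02] [321.    292.      0.422  -0.562   0.471] [0.162 0.587 0.822]
(318, 177) [0.593 0.016 0.066]
(205, 168) [0.622 0.282 0.046]
(425, 205) [ 0.528 -0.231  0.043]
(340, 200) [ 0.539 -0.034  0.06 ]
(225, 210) [0.523 0.233 0.039]
(158, 96) [0.12  0.622 0.097]
(162, 110) [0.135 0.534 0.092]
```

Both cameras agree to within 4 mm. Green is at (.504,.056,.078), yellow (.517,.268,.058) and blue (.493,-.279,.063), and each height matches its spec. I'll shut the gripper and turn it to line up with the world axes.

servo_tool --steps '[[0,[0,0,0],[0,0,-1]],[0,[0,0,0],[0,0,-1]],[0,[0,0,0],[0,0,-1]],[0,[0,0,0],[0,0,-1]],[0,[0,0,0],[0,0,-1]]]'

```text
time_s: 1.9
eef_pos: [0.2206, 0.4764, 0.2267]
orientation: [[-1.0, -0.006, 0.0], [-0.006, 1.0, 0.0], [-0.0, 0.0, -1.0]]
wrist_force: [-0.5, -0.8, -0.2]
width: 0.614
```

servo_tool --steps '[[0,[-0.6,-1,0],[0,0,0]],[0,[-0.6,-1,0],[0,0,0]],[0,[-0.6,-1,0],[0,0,0]],[0,[-0.6,-1,0],[0,0,0]],[0,[-0.6,-1,0],[0,0,0]]]'

```text
time_s: 2.4
eef_pos: [0.2813, 0.3758, 0.2268]
orientation: [[-1.0, -0.003, 0.0], [-0.003, 1.0, 0.0], [-0.0, 0.0, -1.0]]
wrist_force: [-0.3, -0.1, -0.4]
width: 0.177
```

servo_tool --steps '[[0,[-0.7,-1,0],[0,0,0]],[0,[-0.7,-1,0],[0,0,0]],[0,[-0.7,-1,0],[0,0,0]],[0,[-0.7,-1,0],[0,0,0]],[0,[-0.7,-1,0],[0,0,0]]]'

```text
time_s: 2.9
eef_pos: [0.3517, 0.2759, 0.2269]
orientation: [[-1.0, -0.003, 0.0], [-0.003, 1.0, 0.0], [-0.0, 0.0, -1.0]]
wrist_force: [-0.2, -0.2, -0.2]
width: 0.001
```

servo_tool --steps '[[0,[-0.7,-1,0],[0,0,0]],[0,[-0.7,-1,0],[0,0,0]],[0,[-0.7,-1,0],[0,0,0]],[0,[-0.7,-1,0],[0,0,0]],[0,[-0.7,-1,0],[0,0,0]]]'

```text
time_s: 3.4
eef_pos: [0.422, 0.176, 0.2268]
orientation: [[-1.0, -0.003, 0.0], [-0.003, 1.0, 0.0], [-0.0, 0.0, -1.0]]
wrist_force: [-0.4, 0.8, -1.2]
width: 0.006
```

servo_tool --steps '[[0,[-0.7,-1,0],[0,0,0]],[0,[-0.7,-1,0],[0,0,0]],[0,[-0.7,-1,0.5],[0,0,0]],[0,[-0.7,-1,1],[0,0,0]],[0,[-0.7,-1,1],[0,0,0]]]'

```text
time_s: 3.9
eef_pos: [0.4925, 0.0762, 0.1765]
orientation: [[-1.0, -0.002, 0.001], [-0.002, 1.0, 0.0], [-0.001, 0.0, -1.0]]
wrist_force: [-0.1, 0.3, 0.8]
width: 0.002
```

Next: dx +0.0115, dy −0.020, then down to z ≈ 0.095.

servo_tool --steps '[[0,[-0.3,-0.5,0.6],[0,0,0]],[0,[-0.3,-0.5,1],[0,0,0]],[0,[0,0,1],[0,0,0]],[0,[0,0,1],[0,0,0]],[0,[0,0,0.4],[0,0,0]]]'

```text
time_s: 4.4
eef_pos: [0.5026, 0.0574, 0.0952]
orientation: [[-1.0, -0.002, -0.003], [-0.002, 1.0, 0.0], [0.003, 0.0, -1.0]]
wrist_force: [0.2, 0.1, 0.5]
width: 0.0
```

Run:
```python
from h import *
print(sense()["eef_pos"])
c=camera("side"); cv2.imwrite("pics/s1.png",cv2.resize(c["color"][100:300,180:440],None,fx=3,fy=3))
c=camera("wrist"); cv2.imwrite("pics/w1.png",c["color"])
```

```text
[0.50262722 0.05739616 0.09523415]
```

View pics/s1.png

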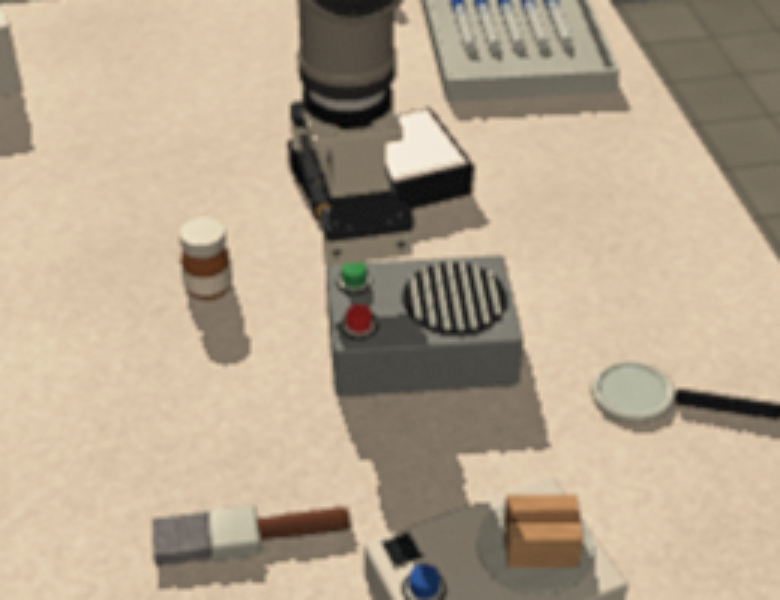

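View pics/w1.png

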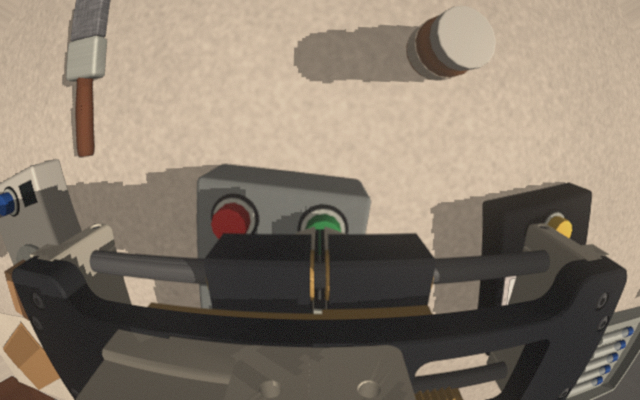

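The wrist view shows the jaw line at x≈320 and green at about (323,222), so I'm well centred. Before pressing, I'll check the clearance under the wide black blocks, since red sits at (232,220).

Run:
```python
from h import *
c=camera("wrist"); f=200/np.radians(c["vfov"]/2); f2=200/np.tan(np.radians(c["vfov"])/2)
def p(u,v,f):
    dx,dy=u-c["cx"],v-c["cy"]; r=np.hypot(dx,dy); t=r/f; z=float(c["z_map"][v,u])
    s=np.tan(t)*z/max(r,1e-6); return w(c,[dx*s,dy*s,z])
print(c["vfov"],sense()["eef_pos"])
for uv in [(232,222),(323,222),(210,238),(270,238),(315,237),(215,290),(270,250),(270,290),(425,238),(430,290),(320,290),(320,320),(150,265),(320,240),(323,228)]:
    print(uv,p(*uv,f2).round(3))
```

```text
65.70646984690485 [0.50373302 0.05739275 0.09696408]
(232, 222) [0.497 0.003 0.078]
(323, 222) [0.497 0.06  0.078]
(210, 238) [ 0.517 -0.02   0.06 ]
(270, 238) [0.467 0.043 0.171]
(315, 237) [0.494 0.055 0.108]
(215, 290) [0.476 0.029 0.186]
(270, 250) [0.467 0.044 0.18 ]
(270, 290) [0.476 0.044 0.185]
(425, 238) [0.542 0.156 0.001]
(430, 290) [0.476 0.088 0.187]
(320, 290) [0.504 0.058 0.142]
(320, 320) [0.478 0.058 0.195]
(150, 265) [0.475 0.005 0.178]
(320, 240) [0.494 0.058 0.111]
(323, 228) [0.5   0.06  0.079]
```

The blocks are at least 75 mm above the tips, so there is plenty of clearance. I'll descend slowly onto green.

servo_tool --steps '[[0,[0,0,0.3],[0,0,0]],[0,[0,0,0.3],[0,0,0]],[0,[0,0,0.1],[0,0,0]],[0,[0,0,0.1],[0,0,0]],[0,[0,0,0.1],[0,0,0]]]'

```text
time_s: 5.05
eef_pos: [0.5038, 0.0571, 0.0787]
orientation: [[-1.0, -0.003, 0.0], [-0.003, 1.0, 0.0], [-0.0, 0.0, -1.0]]
wrist_force: [0.2, -0.6, -0.2]
width: 0.004
```

servo_tool --steps '[[0,[0,0,0.1],[0,0,0]],[0,[0,0,0.1],[0,0,0]],[0,[0,0,0.1],[0,0,0]],[0,[0,0,0],[0,0,0]]]'

```text
time_s: 5.45
eef_pos: [0.5038, 0.0571, 0.0727]
orientation: [[-1.0, -0.003, 0.0], [-0.003, 1.0, 0.0], [-0.0, 0.0, -1.0]]
wrist_force: [-0.9, 0.2, 2.7]
width: 0.005
```

servo_tool --steps '[[0,[0,0,0.1],[0,0,0]],[0,[0,0,0.1],[0,0,0]],[0,[0,0,0.1],[0,0,0]],[0,[0,0,0],[0,0,0]]]'

```text
time_s: 5.85
eef_pos: [0.5038, 0.0571, 0.0666]
orientation: [[-1.0, -0.003, 0.0], [-0.003, 1.0, 0.0], [-0.0, 0.0, -1.0]]
wrist_force: [0.6, -0.1, 3.8]
width: 0.007
```

servo_tool --steps '[[0,[0,0,0.05],[0,0,0]],[0,[0,0,0],[0,0,0]],[0,[0,0,0],[0,0,0]]]'

```text
time_s: 6.15
eef_pos: [0.5038, 0.0571, 0.0658]
orientation: [[-1.0, -0.003, 0.0], [-0.003, 1.0, 0.0], [-0.0, 0.0, -1.0]]
wrist_force: [-0.1, 0.1, 3.8]
width: 0.008
```

servo_tool --steps '[[0,[0,0,0.05],[0,0,0]],[0,[0,0,0.05],[0,0,0]],[0,[0,0,0],[0,0,0]]]'

```text
time_s: 6.45
eef_pos: [0.5039, 0.0571, 0.064]
orientation: [[-1.0, -0.003, 0.001], [-0.003, 1.0, 0.0], [-0.001, 0.0, -1.0]]
wrist_force: [-1.6, -1.4, 7.9]
width: 0.006
```

The force rose past 4.5 N to 7.9 N, which means the end stop was reached. I'll lift and move to yellow (dx +0.013, dy +0.211).

servo_tool --steps '[[0,[0,0,-0.2],[0,0,0]],[0,[0,0,-0.5],[0,0,0]],[0,[0,0,-0.7],[0,0,0]],[0,[0,0,-0.8],[0,0,0]],[0,[0,0,-0.8],[0,0,0]]]'

```text
time_s: 6.95
eef_pos: [0.5034, 0.0571, 0.1243]
orientation: [[-1.0, -0.003, -0.001], [-0.003, 1.0, 0.0], [0.001, 0.0, -1.0]]
wrist_force: [0.5, 0.2, 0.3]
width: 0.006
```

servo_tool --steps '[[0,[-0.1,0.8,0],[0,0,0]],[0,[-0.1,1,0],[0,0,0]],[0,[-0.1,1,0],[0,0,0]],[0,[-0.1,1,0],[0,0,0]],[0,[-0.1,1,0],[0,0,0]]]'

```text
time_s: 7.45
eef_pos: [0.5132, 0.1539, 0.1239]
orientation: [[-1.0, -0.002, -0.001], [-0.002, 1.0, -0.0], [0.001, -0.0, -1.0]]
wrist_force: [0.6, 0.4, 0.3]
width: 0.002
```

servo_tool --steps '[[0,[-0.1,1,0],[0,0,0]],[0,[-0.1,1,0],[0,0,0]],[0,[0,1,0],[0,0,0]],[0,[0,1,0],[0,0,0]],[0,[0,1,0],[0,0,0]]]'

```text
time_s: 7.95
eef_pos: [0.5169, 0.2539, 0.1238]
orientation: [[-1.0, -0.003, -0.001], [-0.003, 1.0, -0.0], [0.001, -0.0, -1.0]]
wrist_force: [0.5, -0.1, -0.7]
width: 0.005
```

Run:
```python
from h import *
print(sense()["eef_pos"])
c=camera("top"); cv2.imwrite("pics/t2.png",c["color"])
for u,v in [(299,215),(300,214),(301,215),(300,216),(327,218),(326,217)]: print(px(c,u,v).round(4))
c=camera("wrist"); cv2.imwrite("pics/w2.png",c["color"])
for r in pinpoint("wrist","yellow_button_top")[:2]: print(r["score"],w(c,r["position"]).round(3))
```

```text
[0.51686436 0.25389068 0.12377758]
[0.5052 0.0596 0.0654]
[0.5066 0.057  0.0716]
[0.5046 0.0549 0.0694]
[0.5026 0.0572 0.0678]
[ 0.4958 -0.0036  0.0792]
[ 0.4981 -0.0014  0.0794]
0.89 [0.518 0.276 0.061]
```

View pics/w2.png

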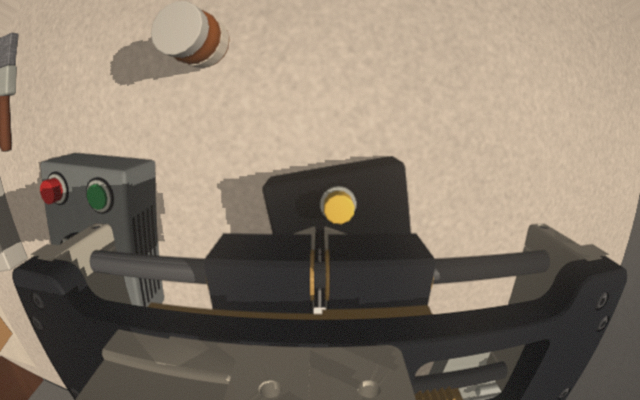

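View pics/t2.png

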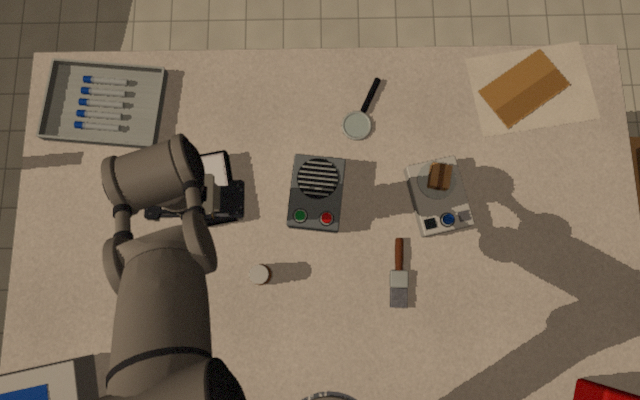

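Green's cap now reads about 0.069 (10 mm in) and red is unchanged at 0.079. Yellow at (340,207) in the wrist view sits about 16 mm further in +y. I'll move there and descend.

servo_tool --steps '[[0,[0,0.8,0.4],[0,0,0]],[0,[0,0,0.8],[0,0,0]],[0,[0,0,0.8],[0,0,0]],[0,[0,0,0.5],[0,0,0]],[0,[0,0,0.3],[0,0,0]]]'

```text
time_s: 8.6
eef_pos: [0.5167, 0.2689, 0.0665]
orientation: [[-1.0, -0.002, -0.002], [-0.002, 1.0, -0.0], [0.002, -0.0, -1.0]]
wrist_force: [0.0, 0.6, 0.4]
width: 0.005
```

servo_tool --steps '[[0,[0,0,0.1],[0,0,0]],[0,[0,0,0.1],[0,0,0]],[0,[0,0,0.1],[0,0,0]],[0,[0,0,0.1],[0,0,0]],[0,[0,0,0],[0,0,0]]]'

```text
time_s: 9.1
eef_pos: [0.5172, 0.2692, 0.0598]
orientation: [[-1.0, -0.003, 0.0], [-0.003, 1.0, 0.0], [-0.0, 0.0, -1.0]]
wrist_force: [-0.5, -0.7, 0.3]
width: 0.003
```

servo_tool --steps '[[0,[0,0,0.1],[0,0,0]],[0,[0,0,0.1],[0,0,0]],[0,[0,0,0.1],[0,0,0]],[0,[0,0,0],[0,0,0]]]'

```text
time_s: 9.5
eef_pos: [0.5174, 0.2693, 0.0538]
orientation: [[-1.0, -0.003, 0.001], [-0.003, 1.0, 0.0], [-0.001, 0.0, -1.0]]
wrist_force: [-0.3, 0.2, 3.7]
width: 0.003
```

Contact is at about 0.058, so I'll aim for about 0.044.

servo_tool --steps '[[0,[0,0,0.1],[0,0,0]],[0,[0,0,0.1],[0,0,0]],[0,[0,0,0.1],[0,0,0]],[0,[0,0,0.1],[0,0,0]],[0,[0,0,0],[0,0,0]]]'

```text
time_s: 10.0
eef_pos: [0.5174, 0.2693, 0.0457]
orientation: [[-1.0, -0.003, 0.001], [-0.003, 1.0, 0.0], [-0.001, 0.0, -1.0]]
wrist_force: [0.5, 0.1, 4.3]
width: 0.006
```

servo_tool --steps '[[0,[0,0,0.05],[0,0,0]],[0,[0,0,0.05],[0,0,0]],[0,[0,0,0],[0,0,0]]]'

```text
time_s: 10.3
eef_pos: [0.5175, 0.2693, 0.0442]
orientation: [[-1.0, -0.003, 0.001], [-0.003, 1.0, 0.0], [-0.001, 0.0, -1.0]]
wrist_force: [0.4, -0.7, 7.3]
width: 0.006
```

The force is 7.3 N, so yellow is against its stop. I'll lift and travel to blue (dx −0.024, dy −0.548).

servo_tool --steps '[[0,[0,0,-0.2],[0,0,0]],[0,[0,0,-0.8],[0,0,0]],[0,[0,0,-1],[0,0,0]],[0,[0,0,-1],[0,0,0]],[0,[0,0,-1],[0,0,0]]]'

```text
time_s: 10.8
eef_pos: [0.5164, 0.2689, 0.1237]
orientation: [[-1.0, -0.003, -0.002], [-0.003, 1.0, -0.001], [0.002, -0.001, -1.0]]
wrist_force: [-0.3, -0.5, -0.5]
width: 0.004
```

servo_tool --steps '[[0,[0,-1,-0.5],[0,0,0]],[0,[0,-1,0],[0,0,0]],[0,[0,-1,0],[0,0,0]],[0,[0,-1,0],[0,0,0]],[0,[0,-1,0],[0,0,0]]]'

```text
time_s: 11.3
eef_pos: [0.5166, 0.1683, 0.1331]
orientation: [[-1.0, -0.003, -0.002], [-0.003, 1.0, -0.0], [0.002, -0.0, -1.0]]
wrist_force: [-0.3, -0.5, -0.1]
width: 0.006
```

servo_tool --steps '[[0,[0,-1,0],[0,0,0]],[0,[0,-1,0],[0,0,0]],[0,[0,-1,0],[0,0,0]],[0,[0,-1,0],[0,0,0]],[0,[0,-1,0],[0,0,0]]]'

```text
time_s: 11.8
eef_pos: [0.5169, 0.0683, 0.133]
orientation: [[-1.0, -0.003, -0.002], [-0.003, 1.0, 0.0], [0.002, 0.0, -1.0]]
wrist_force: [0.9, -0.0, 0.2]
width: 0.004
```

servo_tool --steps '[[0,[0,-1,0],[0,0,0]],[0,[0,-1,0],[0,0,0]],[0,[0,-1,0],[0,0,0]],[0,[0,-1,0],[0,0,0]],[0,[0,-1,0],[0,0,0]]]'

```text
time_s: 12.3
eef_pos: [0.5171, -0.0315, 0.133]
orientation: [[-1.0, -0.003, -0.002], [-0.003, 1.0, 0.001], [0.002, 0.001, -1.0]]
wrist_force: [-0.2, 0.2, -0.1]
width: 0.003
```

servo_tool --steps '[[0,[0.2,-1,0],[0,0,0]],[0,[0.2,-1,0],[0,0,0]],[0,[0.2,-1,0],[0,0,0]],[0,[0.2,-1,0],[0,0,0]],[0,[0.2,-1,0],[0,0,0]]]'

```text
time_s: 12.8
eef_pos: [0.4973, -0.1314, 0.133]
orientation: [[-1.0, -0.003, -0.002], [-0.003, 1.0, 0.001], [0.002, 0.001, -1.0]]
wrist_force: [-0.8, -0.7, 1.0]
width: 0.006
```

servo_tool --steps '[[0,[0.2,-1,0],[0,0,0]],[0,[0,-1,0],[0,0,0]],[0,[0,-1,0],[0,0,0]],[0,[0,-1,0],[0,0,0]],[0,[0,-1,0],[0,0,0]]]'

```text
time_s: 13.3
eef_pos: [0.4937, -0.2313, 0.133]
orientation: [[-1.0, -0.003, -0.002], [-0.003, 1.0, 0.001], [0.002, 0.001, -1.0]]
wrist_force: [-0.2, 0.2, -0.0]
width: 0.006
```

Run:
```python
from h import *
print(sense()["eef_pos"])
c=camera("top"); cv2.imwrite("pics/t3.png",c["color"])
for u,v in [(299,215),(301,215),(327,218),(207,212),(208,212),(208,213),(209,212),(225,210)]: print(u,px(c,u,v).round(4))
c=camera("wrist"); cv2.imwrite("pics/w3.png",c["color"])
for r in pinpoint("wrist","blue_button_top")[:2]: print(r["score"],w(c,r["position"]).round(3))
```

```text
[ 0.49374042 -0.23132694  0.13299764]
299 [0.5048 0.0594 0.0689]
301 [0.5046 0.0549 0.0697]
327 [ 0.4963 -0.0036  0.0758]
207 [0.5172 0.2728 0.0478]
208 [0.5171 0.2704 0.0481]
208 [0.5146 0.27   0.0494]
209 [0.5176 0.269  0.0444]
225 [0.5227 0.2332 0.039 ]
0.67 [ 0.492 -0.278  0.06 ]
0.29 [0.5   0.    0.075]
```

View pics/w3.png

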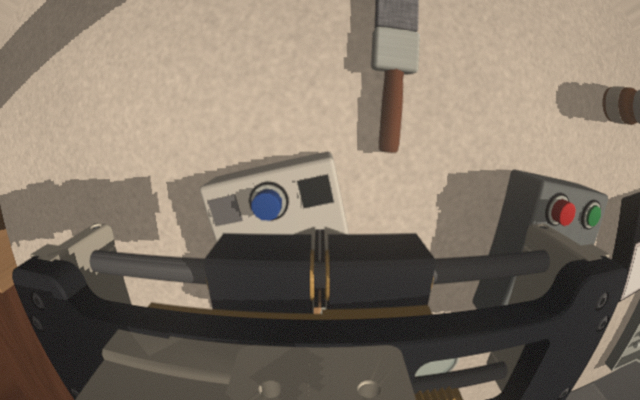

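Yellow is now at about 0.048 (10 mm in). Blue is at (267,203) in the wrist view, (0.493,−0.279) in world coordinates. I need dy −0.048 and then a descent to about 0.070.

servo_tool --steps '[[0,[0,-0.8,0],[0,0,0]],[0,[0,-0.8,0],[0,0,0]],[0,[0,-0.8,0.4],[0,0,0]],[0,[0,0,0.8],[0,0,0]],[0,[0,0,0.8],[0,0,0]]]'

```text
time_s: 13.95
eef_pos: [0.4945, -0.2804, 0.0928]
orientation: [[-1.0, -0.001, 0.0], [-0.001, 1.0, -0.0], [-0.0, -0.0, -1.0]]
wrist_force: [-0.2, 0.4, -0.1]
width: 0.008
```

servo_tool --steps '[[0,[0,0,0.6],[0,0,0]],[0,[0,0,0.3],[0,0,0]],[0,[0,0,0.1],[0,0,0]],[0,[0,0,0],[0,0,0]]]'

```text
time_s: 14.35
eef_pos: [0.4947, -0.279, 0.0737]
orientation: [[-1.0, -0.003, 0.0], [-0.003, 1.0, -0.0], [-0.0, -0.0, -1.0]]
wrist_force: [0.1, -0.0, -0.0]
width: 0.004
```

servo_tool --steps '[[0,[0,0,0.1],[0,0,0]],[0,[0,0,0.1],[0,0,0]],[0,[0,0,0.1],[0,0,0]],[0,[0,0,0.1],[0,0,0]],[0,[0,0,0.1],[0,0,0]]]'

```text
time_s: 14.85
eef_pos: [0.4946, -0.2789, 0.0636]
orientation: [[-1.0, -0.003, 0.0], [-0.003, 1.0, -0.0], [-0.0, -0.0, -1.0]]
wrist_force: [-0.0, -1.3, -0.1]
width: 0.006
```

servo_tool --steps '[[0,[0,0,0.1],[0,0,0]],[0,[0,0,0.1],[0,0,0]],[0,[0,0,0.1],[0,0,0]],[0,[0,0,0],[0,0,0]]]'

```text
time_s: 15.25
eef_pos: [0.4946, -0.2789, 0.0576]
orientation: [[-1.0, -0.003, 0.0], [-0.003, 1.0, 0.0], [-0.0, 0.0, -1.0]]
wrist_force: [-0.1, -0.5, 2.8]
width: 0.0
```

servo_tool --steps '[[0,[0,0,0.1],[0,0,0]],[0,[0,0,0.1],[0,0,0]],[0,[0,0,0.1],[0,0,0]],[0,[0,0,0.05],[0,0,0]],[0,[0,0,0],[0,0,0]]]'

```text
time_s: 15.75
eef_pos: [0.4946, -0.2789, 0.0507]
orientation: [[-1.0, -0.003, 0.0], [-0.003, 1.0, 0.0], [-0.0, 0.0, -1.0]]
wrist_force: [-0.1, 0.6, 4.3]
width: 0.01
```

servo_tool --steps '[[0,[0,0,0.05],[0,0,0]],[0,[0,0,0.05],[0,0,0]],[0,[0,0,0],[0,0,0]]]'

```text
time_s: 16.05
eef_pos: [0.4946, -0.2789, 0.0491]
orientation: [[-1.0, -0.003, 0.0], [-0.003, 1.0, -0.0], [-0.0, -0.0, -1.0]]
wrist_force: [-1.8, 1.6, 7.9]
width: 0.002
```

Blue is at its stop at 7.9 N. I'll lift clear and back off a little sideways so the top camera can see the cap.

servo_tool --steps '[[0,[0,0,-0.2],[0,0,0]],[0,[0,0,-0.8],[0,0,0]],[0,[0,0,-1],[0,0,0]],[0,[0,0,-1],[0,0,0]],[0,[0,0,-1],[0,0,0]]]'

```text
time_s: 16.55
eef_pos: [0.4944, -0.2788, 0.129]
orientation: [[-1.0, -0.002, -0.001], [-0.002, 1.0, 0.001], [0.001, 0.001, -1.0]]
wrist_force: [-0.1, 0.7, 0.3]
width: 0.002
```

servo_tool --steps '[[0,[0,0,-1],[0,0,0]],[0,[0,0,-1],[0,0,0]],[0,[0,0,-1],[0,0,0]],[0,[0,0.5,-1],[0,0,0]],[0,[0,1,-0.5],[0,0,0]]]'

```text
time_s: 17.05
eef_pos: [0.4949, -0.2496, 0.2198]
orientation: [[-1.0, -0.001, 0.002], [-0.001, 1.0, -0.001], [-0.002, -0.001, -1.0]]
wrist_force: [0.3, 0.2, -0.7]
width: 0.003
```

servo_tool --steps '[[0,[0.3,1,0],[0,0,0]],[0,[0.3,1,0],[0,0,0]],[0,[0.3,1,0],[0,0,0]],[0,[0.3,1,0],[0,0,0]],[0,[0.3,1,0],[0,0,0]]]'

```text
time_s: 17.55
eef_pos: [0.4634, -0.147, 0.218]
orientation: [[-1.0, -0.003, -0.001], [-0.003, 1.0, 0.001], [0.001, 0.001, -1.0]]
wrist_force: [0.7, 0.4, 0.7]
width: 0.006
```

servo_tool --steps '[[0,[0,0.5,0],[0,0,0]],[0,[0,0,0],[0,0,0]],[0,[0,0,0],[0,0,0]]]'

```text
time_s: 17.85
eef_pos: [0.4645, -0.139, 0.2186]
orientation: [[-1.0, -0.003, 0.0], [-0.003, 1.0, -0.0], [-0.0, -0.0, -1.0]]
wrist_force: [0.4, -0.6, -0.4]
width: 0.002
```

Run:
```python
from h import *
s=sense();print(s["time_s"],s["eef_pos"],s["wrist_force"])
c=camera("top"); cv2.imwrite("pics/t4.png",c["color"])
for u,v in [(300,215),(327,218),(208,212),(448,219),(449,219),(448,220),(425,205)]: print(u,px(c,u,v).round(4))
for n in ["top","side"]:
    c=camera(n); cv2.imwrite(f"pics/{n}4.png",c["color"])
    for k in ["green_button_top","red_button_top","yellow_button_top","blue_button_top","light_panel","scale","exhibit","jar","brush","magnifier"]:
        r=pinpoint(n,k); print(n,k,[(round(x["score"],2),np.round(w(c,x["position"]),3).tolist()) for x in r[:2]])
```

```text
17.85 [ 0.46453551 -0.13904971  0.21857361] [ 0.44450438 -0.64976316 -0.35376577]
300 [0.5048 0.0572 0.0686]
327 [ 0.4959 -0.0036  0.0788]
208 [0.5171 0.2703 0.0485]
448 [ 0.4287 -0.1445  0.568 ]
449 [ 0.4287 -0.1456  0.5681]
448 [ 0.4276 -0.1446  0.5673]
425 [ 0.4452 -0.1175  0.5716]
top green_button_top [(0.49, [0.502, 0.058, 0.07])]
top red_button_top [(0.49, [0.499, -0.0, 0.079])]
top yellow_button_top [(0.57, [0.521, 0.27, 0.049])]
top blue_button_top []
top light_panel [(0.63, [0.577, 0.282, 0.005]), (0.18, [0.564, 0.021, 0.0])]
top scale [(0.35, [0.381, -0.168, 0.001])]
top exhibit []
top jar [(0.91, [0.373, 0.147, 0.0]), (0.28, [0.501, 0.001, 0.077])]
top brush [(0.83, [0.377, -0.168, 0.002])]
top magnifier [(0.93, [0.734, -0.08, -0.001])]
side green_button_top []
side red_button_top [(0.36, [0.497, 0.0, 0.076])]
side yellow_button_top []
side blue_button_top [(0.57, [0.493, -0.279, 0.053])]
side light_panel [(0.68, [0.577, 0.282, 0.002]), (0.67, [0.495, -0.28, 0.049])]
side scale [(0.9, [0.553, -0.263, 0.001]), (0.63, [0.37, -0.166, 0.001])]
side exhibit [(0.82, [0.59, -0.254, 0.048]), (0.46, [0.562, 0.026, 0.006])]
side jar [(0.83, [0.371, 0.151, 0.002])]
side brush [(0.57, [0.372, -0.165, 0.003])]
side magnifier [(0.93, [0.739, -0.079, 0.001])]
```

View pics/top4.png

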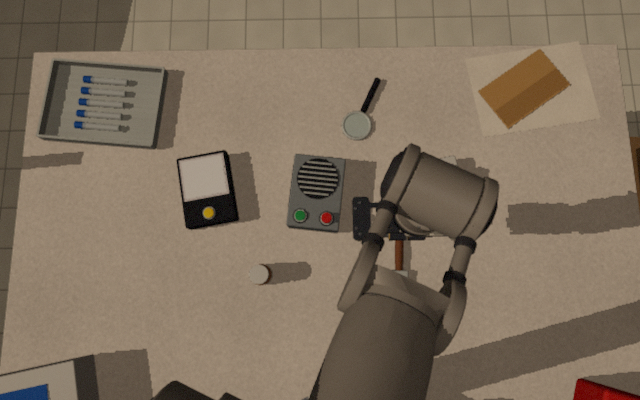

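View pics/side4.png

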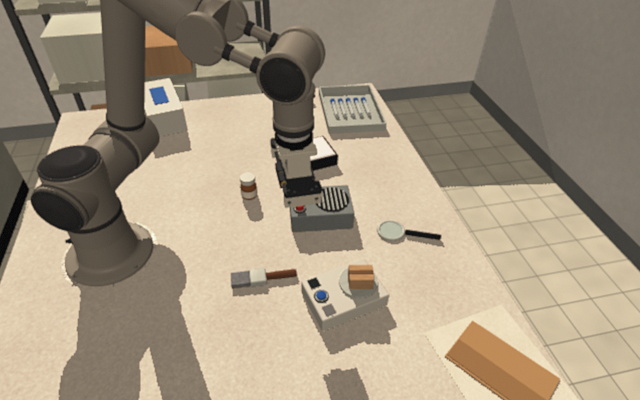

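In the side view blue is down at z≈0.053 (10 mm lower). In the top view green and yellow are down and red is out. Nothing has moved, and the gripper is clear at z=0.22.

```bash
python3 -c "
from rig import *
print(close_job())"
```

```text
the job is handed in; nothing more can be done
None
```

I pressed green, then yellow, then blue with the shut fingertips at about 20 mm/s and handed the job in. `close_job()` reports no verdict, so the result rests on my own checks.

**Buttons:** Each press showed 7 to 8 N against the end stop, well under the 35 N limit. The caps then measured about 10 mm lower:

| Button | Height before (m) | Height after (m) |
|---|---|---|
| Green | 0.079 | 0.069 |
| Yellow | 0.058 | 0.048 |
| Blue | 0.063 | 0.053 |
| Red | 0.079 | 0.079 |

**Other things:** The light panel, scale, exhibit, jar, brush and magnifier were all found within about 6 mm of where they started, which is about what the networks can resolve. I did not locate the extractor as a whole at the end. Its green and red buttons were still in the same place to within about 2 mm.

**Arm:** It finished at z = 0.22 m with no contact force, at about 18 s of the 54 s allowed.

**Checks that were limited or disagreed:**
- The arm hid the scale from the top camera at the end, so blue, the scale and the exhibit were checked from the side camera only.
- The networks gave some wrong low-score labels. I ignored these after comparing them with the pictures.

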